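# Set the palette cradle to the blue size mark

## Task

Crank the palette cradle's handwheel by its orange knob until the red pointer on the black sliding jaw stands at the middle of the blue tab on the scale, then let go. Move the jaw only by the handwheel, never by pushing the jaw itself, and leave the beige foundation bottle standing where it is.

Things in the scene. Friction and masses are not known exactly. Their poses are not given: they have to be found in the camera images.
- crank: Aluminium handwheel, 134 mm across, flat on a palette cradle fixed to the table; turns about a vertical axis. Origin: on the axis, at its top face, 70 mm above the table. Its x points to the upright orange knob (26 mm diameter, spins freely), centred 52 mm out, 4 to 54 mm above that face. Clockwise from above drives the jaw away from the wheel, 60 mm a turn. Takes 2 to 5 N; stays where left.
- jaw: Black sliding jaw, 100 mm wide, 16 mm thick, top 59 mm above the table, with a red pointer 5 mm wide over the white scale. Origin: the pointer's tip, 22 mm above the table. y: along the travel, level, away from the handwheel; z up. Travel 125 mm. It starts between the wheel and all the tabs.
- blue_mark (a point): Blue tab on the scale plate, 16 mm along the travel, 24 mm across, 4 mm thick. Point: middle of its edge next to the pointer's path, 22 mm above the table; axes parallel to the jaw's (y along the travel). A green and a yellow tab of the same size stand in line with it, about 25 mm apart, in any order.
- bottle: Loose foundation bottle, a bystander: beige, black cap, 40 mm in diameter, 105 mm tall, 0.16 to 0.22 m from the wheel's axis on the side away from the robot. Origin: centre of its underside; z up.

How it is judged:
By the outcome, as a careful person would: the job done as asked, in the order asked, and still so for the second after the job is handed in, with the robot touching nothing.
It also fails if it takes over 51 s, if anything falls off the work surface, if the arm or the gripper's body presses on something with over 40 N, if the wrist force passes 120 N, or if a joint passes its speed limit or range.

## Robot

A 7-joint arm with a two-finger parallel gripper is mounted at the origin on the work surface. World frame = base frame: x ahead of the robot, y to its left, z up, the work surface at z = 0. Lengths are in mm, angles in rad, forces in N, time in s.
With the tool pointing down it reaches from about 400 to 850 mm from the base axis. Payload 6.9 kg.
Tool frame: the origin (TCP) lies on the centre line of the jaws, within the pads' length; the fingertips stand 19 mm ahead of it and the grasp point (between the pads) is the TCP; z points along the fingers, y is the line along which they close (so a half turn about z gives the same grasp; the last joint's range is limited). The gripper opens to 85 mm and grips with 20 to 120 N. Pads are 22 mm wide; open, the fingers measure 114 mm over their backs; the gripper's body (76 mm by 85 mm) begins 54 mm behind the grasp point. The pads swing forward as they close: fully open they stand 13 mm farther back than shut.
Start: joints at [1.286, 0.507, -0.238, 1.5, 0.126, 1.149, -0.155], TCP at [238.05, -577.879, 250.275] pointing down, gripper open.
Joint ranges: [-3.08, 3.08], [-0.24, 2.05], [-1.43, 1.35], [0, 2.5], [-1.52, 4.66], [0.17, 1.96], [-2.89, 2.89]. Speed limits (rad/s): [2.39, 2.39, 3.14, 3.14, 3.14, 3.14, 3.14].

## Interface

Orientations are given as a unit quaternion [x, y, z, w].
In Python, from plant import read_state, camera, camera_model, job_done gives the robot as it stands.
- The arm moves only by the tool servo_tool, never from a script. Its argument "increments" is a list of rows, each a list of 7 numbers: the finger opening in mm, from 0 to 85.4, then the shift along the tool's x, y, z in mm, then the turn, a rotation vector about the tool's x, y, z in degrees. In form: [[fingers, x, y, z, ax, ay, az], ...]. A call has 1 to 12 rows; each row shifts and turns the commanded pose from where the row before left it, along the tool's axes as they then stand; what a row does not reach is not made up. A row lasts 1/8 s, in which the tool goes at most 62.5 mm and 10.7 degrees, less where a joint would pass 70% of its speed; a pose out of reach is approached as far as the arm can. A call is refused whole if a number of a shift passes 62.5 or a number of a turn 10.7, either way. A call with a gripper value outside its range is refused whole. The fingers move at their own pace and stop on an object; "force" is the grip in N (left out, the last holds). Time passes only in rows, so rows that do not move let the fingers close. It gives the time, the measured TCP pose, the force, the opening and the grip force at its end, in the units of the state.
- read_state(): the state, without advancing time (a new reading comes with each control period).
- camera(name): name is "side" or "top" or "wrist"; returns the picture (400x640x3 uint8, red, green, blue); there is no depth.
- camera_model(name): a dict with "intrinsics" (3x3 intrinsics, pixels), "k1" (the pictures are not rectified: a ray, as slopes to the right and down, at radius r is drawn at 1 + k1 r^2 times it, then the intrinsics apply), "extrinsics" (4x4, takes a point from camera to world coordinates). Camera axes: x right, y down, z forward; pixel columns grow to the right and rows downward; lengths in mm; the calibration is good to about 2 mm. A picture is of the moment at which its call begins: read the wrist's pose just before it. camera_model takes no time and is no camera call; for the wrist camera it gives the pose at the moment of the call.
- job_done(): hands the job in; it is judged then, once.
The state is a dict: "t": time; "joints": joint angles; "dq": joint speeds; "tau": joint torques, N m; "position": TCP position; "tcp_rot": TCP orientation; "contact_force": force on the tool from outside, world axes, zero at the start; "ft_torque": the same for the moment, N m; "gripper_width": finger opening in mm; "gripper_force": force on a finger pad.
Only numpy, scipy, OpenCV 4.12 (cv2) and the standard library are available. Lean on these libraries where they do the work, as an engineer would, in place of code of your own. Each camera call takes 0.05 s, during which the arm holds its last target. There are 200 camera calls.

## Working session

There is one attempt and no reset: what is moved stays moved. The work goes in short steps, Python scripts to look and compute and a tool call to move; the robot and the scene stay as the last step left them, time stands still between calls to the robot, and variables do not carry over. Pictures are saved under pics/ and viewed, at most 10 in all, crops included, and the job is handed in when it is done.

Besides the shell and the picture viewer there is one more tool, called after "Call:" in YAML: its name, and indented under it one key for each argument. servo_tool: Moves the arm, as the interface text tells. Its arguments: {"type":"object","properties":{"increments":{"type":"array","items":{"type":"array","items":{"type":"number"}}},"force":{"type":"number"}},"required":["increments"]}

```bash
mkdir -p pics; ls; python3 - <<'E'
from plant import *
import cv2,numpy as np
s=read_state();print({k:np.round(v,3).tolist() for k,v in s.items()})
ims=[]
for n in("top","side"):
    i=camera(n);m=camera_model(n);print(n,np.round(m["intrinsics"],2).tolist(),m["k1"],np.round(m["extrinsics"],4).tolist())
    cv2.imwrite(f"pics/{n}0.png",i[:,:,::-1])
E
```

```text
pics
{'t': 0.0, 'joints': [1.286, 0.508, -0.237, 1.501, 0.126, 1.149, -0.155], 'dq': [-0.0, -0.001, -0.001, 0.001, 0.0, 0.0, 0.001], 'tau': [-0.0, -62.059, -2.187, -24.966, 0.013, 0.012, 0.0], 'position': [237.79, -577.486, 249.4], 'tcp_rot': [0.981, 0.194, -0.0, -0.001], 'contact_force': [-0.503, -0.415, -0.629], 'ft_torque': [0.024, -0.003, 0.004], 'gripper_force': 0.0, 'gripper_width': 85.464}
top [[428.91, 0.0, 325.08], [0.0, 428.91, 197.05], [0.0, 0.0, 1.0]] -0.07421129927247418 [[-0.0025, -0.9848, 0.1737, 510.3833], [-0.9995, 0.0079, 0.0304, -13.3517], [-0.0313, -0.1736, -0.9843, 747.9519], [0.0, 0.0, 0.0, 1.0]]
side [[379.46, 0.0, 323.42], [0.0, 379.46, 202.5], [0.0, 0.0, 1.0]] -0.08579675627001998 [[0.8972, -0.3362, 0.2865, 451.4212], [-0.4416, -0.6891, 0.5746, -385.3221], [0.0043, -0.642, -0.7667, 591.9559], [0.0, 0.0, 0.0, 1.0]]
```

View pics/top0.png

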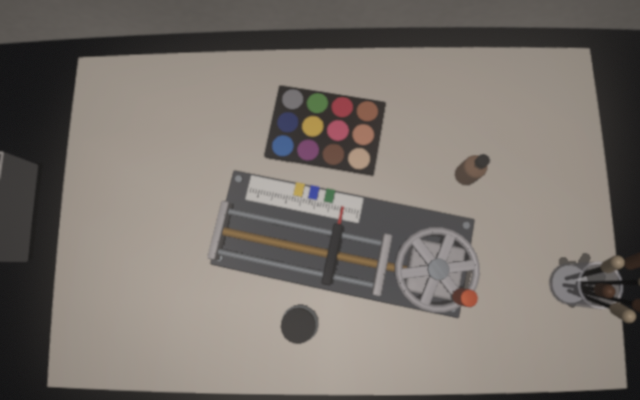

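View pics/side0.png

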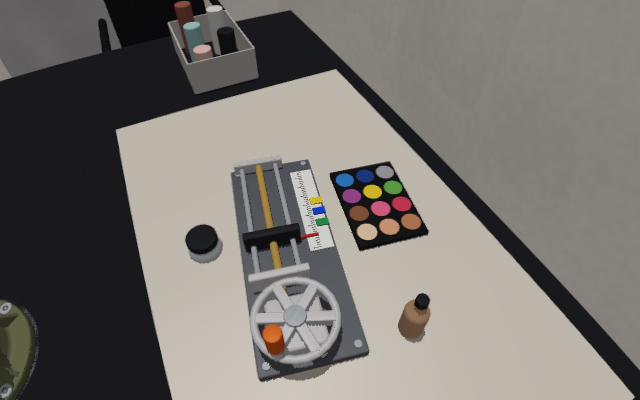

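The top view shows the wheel hub at about (438,269), the knob at (467,298), the pointer tip at (341,208), and the tabs yellow (299,190), blue (314,193) and green (330,196). The side view shows the same scene, with the bottle at (412,320).

```bash
cat > h.py <<'E'
from plant import *
import cv2,numpy as np
def ray(n,px):
    m=camera_model(n);K=m["intrinsics"];E=np.array(m["extrinsics"]);k=m["k1"]
    p=cv2.undistortPoints(np.array([[px]],float),np.array(K,float),np.array([k,0,0,0,0.]))[0,0]
    return E[:3,3],E[:3,:3]@np.array([p[0],p[1],1])
def onz(n,px,z):
    o,d=ray(n,px);return o+d*(z-o[2])/d[2]
def blob(im,h0,h1,smin=110,vmin=50,roi=None,verbose=0):
    hsv=cv2.cvtColor(im,cv2.COLOR_RGB2HSV)
    m=cv2.inRange(hsv,(h0,smin,vmin),(h1,255,255))
    if h0==0:m|=cv2.inRange(hsv,(172,smin,vmin),(180,255,255))
    if roi:
        q=np.zeros_like(m);x0,y0,x1,y1=roi;q[y0:y1,x0:x1]=255;m&=q
    n,l,st,c=cv2.connectedComponentsWithStats(m)
    if n<2:return None
    i=1+np.argmax(st[1:,4]);ys,xs=np.where(l==i)
    return c[i],st[i],np.c_[xs,ys]
ROI={"top":dict(y=(285,175,306,205),b=(306,178,322,205),g=(323,180,338,207),p=(260,195,365,228),k=(380,220,500,330)),
"side":dict(y=(305,190,328,206),b=(308,203,330,217),g=(310,214,333,228),p=(285,190,322,250),k=(240,270,350,380))}
HUE=dict(y=(18,33),b=(105,130),g=(45,95),p=(0,8),k=(0,18))
def marks():
    R={}
    for n in("top","side"):
        im=camera(n)
        for c in"ybgpk":
            b=blob(im,*HUE[c],roi=ROI[n][c],smin=90)
            if b is None: print(n,c,None);continue
            pts=b[2].astype(float)
            z=dict(k=100).get(c,22)
            R[n,c]=(b[0],b[1],onz(n,b[0],z),pts)
    return R
E
python3 - <<'E'
from h import *
R=marks()
for k,v in R.items():print(k,v[0].round(1),v[1],v[2].round(1))
# triangulate knob centroid
(o,d),(p,e)=ray("top",R["top","k"][0]),ray("side",R["side","k"][0])
def tri(o,d,p,e):
    A=np.c_[d,-e];s=np.linalg.lstsq(A,p-o,rcond=None)[0];return (o+d*s[0]+p+e*s[1])/2,np.linalg.norm(o+d*s[0]-p-e*s[1])
print("knob",tri(o,d,p,e))
print("hub",onz("top",(438.5,269),72),onz("side",(294.5,315),72))
print("bottle",onz("top",(467,178),20),onz("side",(410,330),15))
im=camera("top")[160:240,240:400];cv2.imwrite("pics/a.png",cv2.resize(im[:,:,::-1],None,fx=5,fy=5,interpolation=2))
E
```

```text
('top', 'y') [298.6 188.9] [294 183  11  13 103] [653.1  54.8  22. ]
('top', 'b') [313.4 192. ] [309 186  10  13  94] [647.5  29.2  22. ]
('top', 'g') [329.2 194.9] [327 191   5   9  21] [642.3   1.9  22. ]
('top', 'p') [340.2 215.9] [338 207   5  17  37] [605.7 -16.7  22. ]
('top', 'k') [465.3 297.2] [453 289  25  18 342] [ 473.  -200.2  100. ]
('side', 'y') [315.6 200. ] [309 196  14   9  82] [653.3  54.4  22. ]
('side', 'b') [318.4 210. ] [312 206  14   9  87] [647.4  29.   22. ]
('side', 'g') [321.9 221.3] [316 217  13   9  84] [641.5   1.7  22. ]
('side', 'p') [308.4 235. ] [300 232  19   7  60] [605.4 -15.6  22. ]
('side', 'k') [273.3 338.9] [262 324  23  31 542] [ 473.1 -197.2  100. ]
knob (array([ 473.04519972, -198.90917229,  104.39121002]), np.float64(0.3412367587549767))
hub [ 514.78532988 -168.49156106   72.        ] [ 514.88533261 -167.05781909   72.        ]
bottle [ 670.4507227  -237.19685873   20.        ] [ 673.84403073 -246.23709635   15.        ]
```

View pics/a.png

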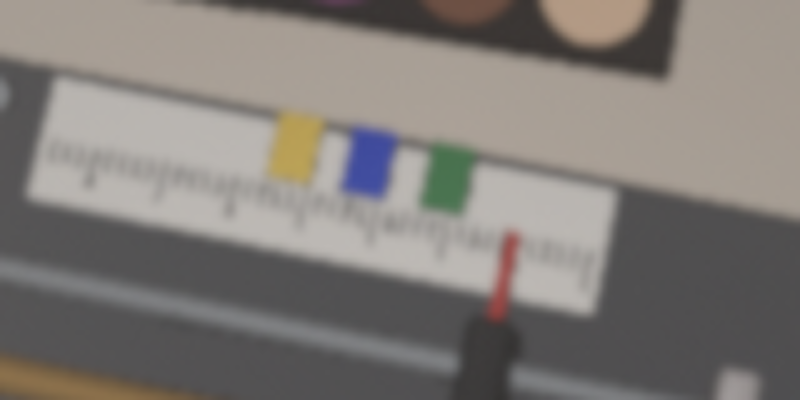

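The crop shows the tab order green, blue, yellow moving away from the wheel, with the pointer just short of green. Blue lies about 53 mm ahead of the pointer, which is about 319° clockwise. I'll approach around the brush cup.

Call:
servo_tool:
  increments:
    - [85, 36.6, -40.6, -12, 0, 0, 0]
    - [85, 36.6, -40.6, -12, 0, 0, 0]
    - [85, 36.6, -40.6, -12, 0, 0, 0]
    - [85, 36.6, -40.6, -12, 0, 0, 0]
    - [85, 36.6, -40.6, -12, 0, 0, 0]
    - [85, 45, -14, 0, 0, 0, 0]
    - [85, 45, -14, 0, 0, 0, 0]
    - [85, 45, -14, 0, 0, 0, 0]
    - [85, 43, -15, 0, 0, 0, 0]
    - [85, 0, 0, 0, 0, 0, 0]
    - [85, 0, 0, 0, 0, 0, 0]

```text
t: 1.62
position: [472.3, -200.3, 310.1]
tcp_rot: [0.981, 0.194, -0.0, 0.0]
contact_force: [-0.5, -0.4, -0.1]
gripper_width: 85.2
gripper_force: 0.0
```

```bash
python3 - <<'E'
from h import *
s=read_state();print({k:np.round(s[k],3).tolist() for k in("t","position","tcp_rot","joints","contact_force")})
im=camera("wrist");cv2.imwrite("pics/w1.png",im[:,:,::-1])
b=blob(im,0,18,smin=120);print(b[0],b[1],onz("wrist",b[0],115),onz("wrist",b[0],124))
E
```

```text
{'t': 1.625, 'position': [472.348, -200.342, 310.063], 'tcp_rot': [0.981, 0.194, -0.0, 0.0], 'joints': [0.663, 0.299, -0.423, 1.685, 0.132, 1.186, -0.973], 'contact_force': [-0.503, -0.368, -0.051]}
[146.45795455  25.89090909] [100   0  87  57 880] [551.81237526  18.06653837 115.        ] [551.34908323  12.618804   124.        ]
```

View pics/w1.png

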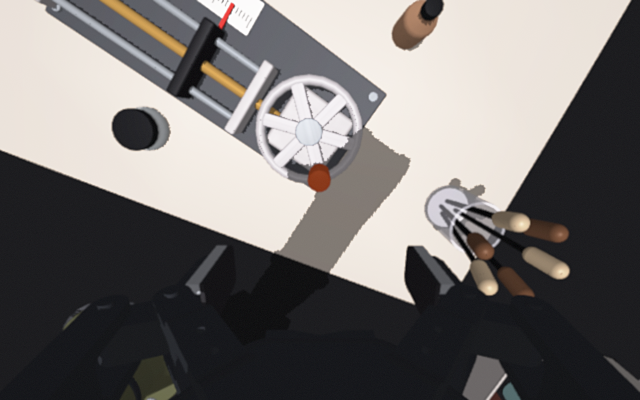

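The wrist view shows the knob at (319,178), the hub at (308,132), and the brush cup at (447,207), with its brush handles leaning right to (568,270).

```bash
python3 - <<'E'
from h import *
im=camera("wrist")
b=blob(im,0,14,smin=150,roi=(295,155,345,200));print(b[0],b[1])
def tri(o,d,p,e):
    A=np.c_[d,-e];s=np.linalg.lstsq(A,p-o,rcond=None)[0];return ((o+d*s[0]+p+e*s[1])/2).round(1),np.linalg.norm(o+d*s[0]-p-e*s[1]).round(1)
print("knob@100",onz("wrist",b[0],100),onz("wrist",b[0],110))
print("hub",onz("wrist",(308,132),72))
print("cup base",onz("wrist",(447,207),10),onz("top",(572,284),30))
# brush tips: wrist vs top
for w,t in(((512,221),(615,262)),((482,245),(606,290)),((485,285),(627,314))):print(tri(*ray("wrist",w),*ray("top",t)))
E
```

```text
[318.38413361 177.17327766] [308 164  22  27 479]
knob@100 [ 471.94812412 -199.59860658  100.        ] [ 473.84351581 -198.87160998  110.        ]
hub [ 513.99509159 -168.51890489   72.        ]
cup base [ 487.06160622 -407.92760935   10.        ] [ 487.30616857 -400.79888782   30.        ]
(array([ 518.5, -385.5,  173.1]), np.float64(3.1))
(array([ 483. , -373.7,  168.1]), np.float64(0.9))
(array([ 451.6, -386.1,  187.5]), np.float64(2.3))
```

Call:
servo_tool:
  increments:
    - [85, 0.8, -0.9, 40, 0, 0, 0]
    - [85, 0, 0, 45, 0, 0, 0]
    - [85, 0, 0, 45, 0, 0, 0]
    - [85, 0, 0, 40, 0, 0, 0]
    - [85, 0, 0, 25, 0, 0, 0]
    - [85, 0, 0, 11, 0, 0, 0]
    - [85, 0, 0, 0, 0, 0, 0]
    - [20, 0, 0, 0, 0, 0, 0]
    - [20, 0, 0, 0, 0, 0, 0]
    - [20, 0, 0, 0, 0, 0, 0]
    - [20, 0, 0, 0, 0, 0, 0]
    - [20, 0, 0, 0, 0, 0, 0]
  force: 30

```text
t: 3.22
position: [473.5, -198.9, 104.9]
tcp_rot: [0.981, 0.194, 0.0, 0.0]
contact_force: [-1.1, 0.4, 6.8]
gripper_width: 25.5
gripper_force: 30.0
```

```bash
python3 - <<'E'
from h import *
s=read_state();print({k:np.round(s[k],3).tolist() for k in("t","position","joints","contact_force","gripper_width","gripper_force")})
c=np.array([514.5,-168.2]);q=np.array(s["tcp_rot"]);from scipy.spatial.transform import Rotation as Ro
R=Ro.from_quat(q).as_matrix();a0=np.degrees(np.arctan2(-31,-41.8))
for i in range(32):
    a,b=np.radians([a0-10*i,a0-10*i-10])
    d=52*np.array([np.cos(b)-np.cos(a),np.sin(b)-np.sin(a),0]);print(i,np.round((R.T@d)[:2],1).tolist(),end=' ')
E
```

```text
{'t': 3.225, 'position': [473.459, -198.882, 104.854], 'joints': [0.59, 0.524, -0.353, 1.979, 0.278, 0.684, -1.117], 'contact_force': [-1.106, 0.448, 6.795], 'gripper_width': 25.453, 'gripper_force': 30.034}
0 [-1.4, -8.9] 1 [0.1, -9.1] 2 [1.7, -8.9] 3 [3.2, -8.5] 4 [4.6, -7.8] 5 [5.9, -6.9] 6 [7.0, -5.7] 7 [7.9, -4.4] 8 [8.6, -3.0] 9 [8.9, -1.4] 10 [9.1, 0.1] 11 [8.9, 1.7] 12 [8.5, 3.2] 13 [7.8, 4.6] 14 [6.9, 5.9] 15 [5.7, 7.0] 16 [4.4, 7.9] 17 [3.0, 8.6] 18 [1.4, 8.9] 19 [-0.1, 9.1] 20 [-1.7, 8.9] 21 [-3.2, 8.5] 22 [-4.6, 7.8] 23 [-5.9, 6.9] 24 [-7.0, 5.7] 25 [-7.9, 4.4] 26 [-8.6, 3.0] 27 [-8.9, 1.4] 28 [-9.1, -0.1] 29 [-8.9, -1.7] 30 [-8.5, -3.2] 31 [-7.8, -4.6]
```

Call:
servo_tool:
  increments:
    - [20, -1.4, -8.9, 0, 0, 0, 0]
    - [20, 0.1, -9.1, 0, 0, 0, 0]
    - [20, 1.7, -8.9, 0, 0, 0, 0]
    - [20, 3.2, -8.5, 0, 0, 0, 0]
    - [20, 4.6, -7.8, 0, 0, 0, 0]
    - [20, 5.9, -6.9, 0, 0, 0, 0]
    - [20, 7.0, -5.7, 0, 0, 0, 0]
    - [20, 7.9, -4.4, 0, 0, 0, 0]
    - [20, 0, 0, 0, 0, 0, 0]

```text
t: 4.35
position: [478.3, -131.3, 104.8]
tcp_rot: [0.981, 0.195, 0.001, 0.0]
contact_force: [2.6, 1.0, 5.7]
gripper_width: 25.2
gripper_force: 30.0
```

```bash
python3 - <<'E'
from h import *
s=read_state();print({k:np.round(s[k],3).tolist() for k in("t","position","joints","contact_force","gripper_width","gripper_force")})
p=np.array(s["position"])[:2]-[514.5,-168.2];print(np.hypot(*p),np.degrees(np.arctan2(p[1],p[0])))
R=marks()
for k,v in R.items():print(k,v[0].round(1),v[1][4],v[2].round(1))
E
```

```text
{'t': 4.35, 'position': [478.306, -131.277, 104.824], 'joints': [0.46, 0.503, -0.349, 2.025, 0.273, 0.656, -1.246], 'contact_force': [2.555, 0.965, 5.698], 'gripper_width': 25.244, 'gripper_force': 29.975}
51.70413929200891 134.428289840349
('top', 'y') [298.6 188.9] 103 [653.1  54.8  22. ]
('top', 'b') [313.3 192.1] 95 [647.4  29.3  22. ]
('top', 'g') [329.  195.8] 30 [640.7   2.3  22. ]
('top', 'p') [332.3 214.9] 42 [607.5  -3.2  22. ]
('top', 'k') [390.2 266.7] 46 [518.5 -90.2 100. ]
('side', 'y') [315.7 200. ] 80 [653.4  54.1  22. ]
('side', 'b') [318.4 210.1] 85 [647.3  28.8  22. ]
('side', 'g') [321.9 221.3] 84 [641.5   1.7  22. ]
('side', 'p') [306.5 229.2] 56 [607.9  -2.3  22. ]
('side', 'k') [253.9 300.2] 125 [ 469.  -134.1  100. ]
```

Turned about 80° with the pointer up 13.5 mm and small forces. Continuing.

Call:
servo_tool:
  increments:
    - [20, 8.6, -3.0, 0, 0, 0, 0]
    - [20, 8.9, -1.4, 0, 0, 0, 0]
    - [20, 9.1, 0.1, 0, 0, 0, 0]
    - [20, 8.9, 1.7, 0, 0, 0, 0]
    - [20, 8.5, 3.2, 0, 0, 0, 0]
    - [20, 7.8, 4.6, 0, 0, 0, 0]
    - [20, 6.9, 5.9, 0, 0, 0, 0]
    - [20, 5.7, 7.0, 0, 0, 0, 0]
    - [20, 4.4, 7.9, 0, 0, 0, 0]
    - [20, 3.0, 8.6, 0, 0, 0, 0]
    - [20, 0, 0, 0, 0, 0, 0]

```text
t: 5.82
position: [557.2, -137.3, 104.9]
tcp_rot: [0.981, 0.194, 0.001, 0.0]
contact_force: [0.7, -2.0, 6.9]
gripper_width: 25.3
gripper_force: 30.3
```

Call:
servo_tool:
  increments:
    - [20, 1.4, 8.9, 0, 0, 0, 0]
    - [20, -0.1, 9.1, 0, 0, 0, 0]
    - [20, -1.7, 8.9, 0, 0, 0, 0]
    - [20, -3.2, 8.5, 0, 0, 0, 0]
    - [20, -4.6, 7.8, 0, 0, 0, 0]
    - [20, -5.9, 6.9, 0, 0, 0, 0]
    - [20, -7.0, 5.7, 0, 0, 0, 0]
    - [20, -7.9, 4.4, 0, 0, 0, 0]
    - [20, -8.6, 3.0, 0, 0, 0, 0]
    - [20, 0, 0, 0, 0, 0, 0]

```text
t: 7.08
position: [545.4, -210.3, 104.8]
tcp_rot: [0.981, 0.194, 0.0, 0.0]
contact_force: [-0.9, -1.0, 8.8]
gripper_width: 25.3
gripper_force: 30.4
```

```bash
cat > m.py <<'E'
from h import *
s=read_state();print({k:np.round(s[k],3).tolist() for k in("t","position","joints","contact_force","gripper_width","gripper_force")})
p=np.array(s["position"])[:2]-[514.5,-168.2];print(np.hypot(*p),np.degrees(np.arctan2(p[1],p[0])))
R=marks()
u=np.array([.209,.978,0])
for n in("top","side"):
    print(n,[(c,R[n,c][0].round(1).tolist(),(R[n,c][2]@u).round(1)) for c in"ybgp" if (n,c) in R], "to go",((R[n,"b"][2]-R[n,"p"][2])@u).round(2))
E
python3 m.py
```

```text
{'t': 7.075, 'position': [545.447, -210.284, 104.84], 'joints': [0.546, 0.609, -0.348, 1.793, 0.28, 0.788, -1.124], 'contact_force': [-0.872, -0.965, 8.782], 'gripper_width': 25.33, 'gripper_force': 30.44}
52.23736199444096 -53.67072157381033
side y None
side b None
side g None
side p None
top [('y', [298.6, 188.9], np.float64(190.1)), ('b', [313.4, 192.0], np.float64(163.9)), ('g', [329.2, 192.7], np.float64(136.9)), ('p', [314.1, 211.2], np.float64(155.7))] to go 8.24Traceback (most recent call last):
  File "m.py", line 7, in <module>
    print(n,[(c,R[n,c][0].round(1).tolist(),(R[n,c][2]@u).round(1)) for c in"ybgp" if (n,c) in R], "to go",((R[n,"b"][2]-R[n,"p"][2])@u).round(2))
                                                                                                             ~^^^^^^^
KeyError: ('side', 'b')
```

Call:
servo_tool:
  increments:
    - [20, -8.9, 1.4, 0, 0, 0, 0]
    - [20, -9.1, -0.1, 0, 0, 0, 0]
    - [20, -8.9, -1.7, 0, 0, 0, 0]
    - [20, -8.5, -3.2, 0, 0, 0, 0]
    - [20, 0, 0, 0, 0, 0, 0]
    - [20, 0, 0, 0, 0, 0, 0]

```text
t: 7.92
position: [510.7, -219.8, 104.8]
tcp_rot: [0.981, 0.194, -0.001, -0.0]
contact_force: [-2.3, 1.1, 11.3]
gripper_width: 25.1
gripper_force: 30.7
```

```bash
sed -i 's/^for n in("top","side"):/for n in("top","side"):\n    if (n,"b") not in R or (n,"p") not in R: continue\n    [print(c,R[n,c][2].round(1)) for c in "bp"]/' m.py
cat >> m.py <<'E'
    P=R[n,"p"][3]; W=np.array([onz(n,q,22) for q in P])[:,:2]
    dd,_,_,_=np.ravel(cv2.fitLine(W.astype(np.float32),2,0,.01,.01));print("pointer axis",np.ravel(cv2.fitLine(W.astype(np.float32),2,0,.01,.01)).round(3))
im=camera("top")[165:235,265:365];cv2.imwrite("pics/z%d.png"%int(s["t"]*10),cv2.resize(im[:,:,::-1],None,fx=8,fy=8,interpolation=2))
E
python3 m.py; ls pics
```

```text
{'t': 7.925, 'position': [510.702, -219.817, 104.794], 'joints': [0.592, 0.575, -0.352, 1.868, 0.28, 0.748, -1.096], 'contact_force': [-2.348, 1.129, 11.31], 'gripper_width': 25.069, 'gripper_force': 30.654}
51.756969881612164 -94.20813374998622
side y None
side b None
side g None
side p None
b [647.4  29.3  22. ]
p [615.8  34.1  22. ]
top [('y', [298.6, 188.9], np.float64(190.1)), ('b', [313.3, 192.1], np.float64(164.0)), ('g', [329.2, 196.1], np.float64(135.7)), ('p', [310.5, 210.2], np.float64(162.1))] to go 1.89
pointer axis [ 9.75000e-01 -2.21000e-01  6.15847e+02  3.41270e+01]
a.png
side0.png
top0.png
w1.png
z79.png
```

Call:
servo_tool:
  increments:
    - [20, -4.7, -2.7, 0, 0, 0, 0]
    - [20, -4.4, -3.2, 0, 0, 0, 0]
    - [20, 0, 0, 0, 0, 0, 0]
    - [20, 0, 0, 0, 0, 0, 0]

```text
t: 8.57
position: [500.7, -217.9, 104.8]
tcp_rot: [0.981, 0.194, -0.0, 0.0]
contact_force: [0.0, 0.6, 8.8]
gripper_width: 25.2
gripper_force: 30.5
```

```bash
python3 m.py; ls pics
```

```text
{'t': 8.575, 'position': [500.669, -217.893, 104.826], 'joints': [0.598, 0.563, -0.353, 1.895, 0.28, 0.732, -1.095], 'contact_force': [0.037, 0.607, 8.792], 'gripper_width': 25.218, 'gripper_force': 30.465}
51.58162559186389 -105.55304632666817
side y None
side b None
side g None
side p None
b [647.4  29.3  22. ]
p [616.5  35.9  22. ]
top [('y', [298.6, 188.9], np.float64(190.1)), ('b', [313.3, 192.1], np.float64(163.9)), ('g', [329.0, 195.9], np.float64(136.2)), ('p', [309.4, 209.8], np.float64(164.0))] to go -0.03
pointer axis [ 9.82000e-01 -1.91000e-01  6.16514e+02  3.59040e+01]
a.png
side0.png
top0.png
w1.png
z79.png
z85.png
```

The pointer now reads at the blue centre to within about 0.3 mm. I'll let go, lift, and check with all views.

Call:
servo_tool:
  increments:
    - [85, 0, 0, 0, 0, 0, 0]
    - [85, 0, 0, 0, 0, 0, 0]
    - [85, 0, 0, 0, 0, 0, 0]
    - [85, 0, 0, 0, 0, 0, 0]
    - [85, 0, 0, -15, 0, 0, 0]
    - [85, 0, 0, -40, 0, 0, 0]
    - [85, 0, 0, -50, 0, 0, 0]
    - [85, 0, 0, -50, 0, 0, 0]
    - [85, 0, 0, -45, 0, 0, 0]
    - [85, 20, -50, 0, 0, 0, 0]
    - [85, 20, -50, 0, 0, 0, 0]
    - [85, 0, 0, 0, 0, 0, 0]

```text
t: 10.22
position: [500.1, -104.8, 306.1]
tcp_rot: [0.98, 0.198, 0.001, -0.0]
contact_force: [0.3, -0.9, 0.4]
gripper_width: 85.0
gripper_force: 0.0
```

```bash
python3 m.py; python3 - <<'E'
from h import *
im=camera("wrist");cv2.imwrite("pics/w2.png",im[:,:,::-1])
E
```

```text
{'t': 10.225, 'position': [500.096, -104.813, 306.07], 'joints': [0.503, 0.302, -0.467, 1.699, 0.144, 1.174, -1.174], 'contact_force': [0.309, -0.942, 0.438], 'gripper_width': 85.039, 'gripper_force': 0.0}
65.00320140009134 102.8024210855509
b [647.4  29.3  22. ]
p [616.3  36.   22. ]
top [('y', [298.7, 188.9], np.float64(190.0)), ('b', [313.3, 192.1], np.float64(163.9)), ('g', [329.3, 195.7], np.float64(135.7)), ('p', [309.4, 209.9], np.float64(164.1))] to go -0.13
pointer axis [ 9.8200e-01 -1.9000e-01  6.1635e+02  3.6038e+01]
b [647.3  28.8  22. ]
p [617.  37.  22.]
side [('y', [315.7, 200.0], np.float64(189.5)), ('b', [318.4, 210.1], np.float64(163.5)), ('g', [321.9, 221.3], np.float64(135.8)), ('p', [302.3, 212.6], np.float64(165.1))] to go -1.59
pointer axis [ 9.75000e-01 -2.23000e-01  6.16987e+02  3.69500e+01]
```

View pics/w2.png

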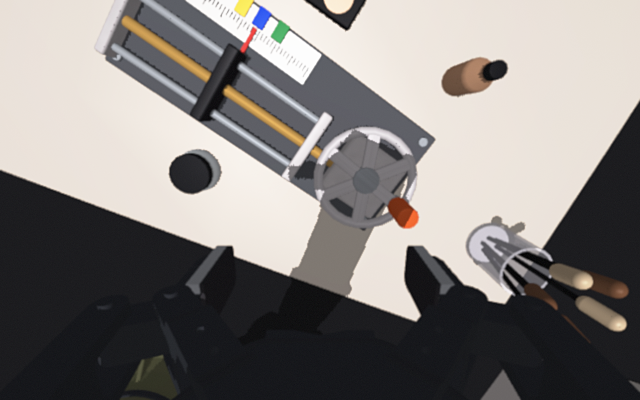

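The wrist view shows the jaw pointer tip at (255,32) opposite the blue tab at (261,18), and the bottle standing. I'll take a closer wrist view to measure finely.

Call:
servo_tool:
  increments:
    - [85, 40, -19, 0, 0, 0, 0]
    - [85, 40, -19, 0, 0, 0, 0]
    - [85, 40, -19, 25, 0, 0, 0]
    - [85, 40, -19, 25, 0, 0, 0]
    - [85, 0, 0, 30, 0, 0, 0]
    - [85, 0, 0, 0, 0, 0, 0]
    - [85, 0, 0, 0, 0, 0, 0]
    - [85, 0, 0, 0, 0, 0, 0]

```text
t: 11.42
position: [619.7, 20.3, 226.0]
tcp_rot: [0.981, 0.193, 0.001, 0.0]
contact_force: [-0.3, 0.2, -0.3]
gripper_width: 84.8
gripper_force: 0.0
```

```bash
python3 - <<'E'
from h import *
im=camera("wrist");cv2.imwrite("pics/w3.png",im[:,:,::-1])
hsv=cv2.cvtColor(im,cv2.COLOR_RGB2HSV)
for c,(a,b) in HUE.items():
    if c=="k":continue
    m=cv2.inRange(hsv,(a,120,70),(b,255,255))
    n,l,st,ce=cv2.connectedComponentsWithStats(m)
    for i in range(1,n):
        if st[i,4]>60:
            print(c,ce[i].round(1),st[i],onz("wrist",ce[i],22).round(1))
E
```

```text
y [363.6  44.2] [ 345   24   38   42 1237] [768.4  32.3  22. ]
y [303.1 140. ] [293 128  22  25 277] [654.   54.4  22. ]
y [219.9 189.6] [ 169  155  103   71 1350] [563.8 123.8  22. ]
y [321.7 253.6] [ 279  225   86   58 1030] [533.2 -18.   22. ]
y [384.8 293.2] [378 287  15  13 105] [ 511.8 -116.    22. ]
b [327.3  18.3] [ 309    0   38   39 1207] [776.1  76.1  22. ]
b [304.2  57.3] [ 286   38   37   40 1166] [733.5  84.4  22. ]
b [322.2 153.3] [312 142  22  24 276] [648.4  28.9  22. ]
g [388.4  10.7] [370   0  38  26 797] [805.9  22.   22. ]
g [341.9 167.3] [332 157  21  22 234] [642.3   2.   22. ]
p [305.9 177.1] [297 164  19  26 108] [616.   35.9  22. ]
p [484.1 378.9] [469 355  33  45 710] [ 437.  -313.9   22. ]
```

View pics/w3.png

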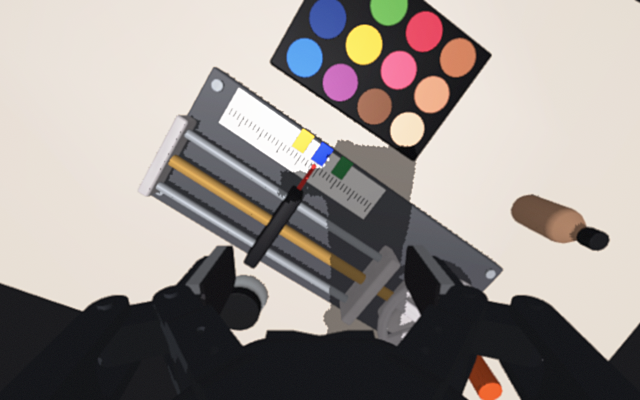

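The closer view shows the pointer tip at (315,165) pointing at the middle of the blue tab (322,153), and the bottle standing. The top and wrist views agree to about 0.2 mm. The side view reads 1.4 mm off, but it also sees the tab's front face, which biases it. Nothing is being touched, so I'm handing in.

```bash
python3 -c "
from plant import *
print(job_done())"
```

```text
the job is handed in; nothing more can be done
None
```

The red pointer stands at the middle of the blue tab, about 0.2 mm off by the top and wrist cameras. I let go of the knob, the bottle is still standing, and the job was handed in at about 11.5 s; no verdict was returned.

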